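Clamp the tin canister with its lever bolt

TASK

Secure the dented tin canister in its hold-down clamp: using the upright lever as the grip, screw the lever bolt down clockwise until it is snug on the canister's rubber pad, firm but without crushing the tin, then fold the lever down flat and let go. Leave the tubes and other things around the clamp where they stand.

Things in the scene. Friction and masses are not known exactly. Their poses are not given: they have to be found in the camera images.
- clamp: fixed hold-down clamp: plywood base 130 x 180 x 10 mm, two steel posts 132 mm apart along its y with a flat steel bridge 44 x 164 mm across them (underside at 100 mm, top at 108 mm, nuts on it to 117 mm). Origin: centre of the base's underside, on the bolt's vertical axis; z up
- canister: dented olive tin canister, 83 mm in diameter, fixed under the bridge, its lid carrying a black rubber pad 34 mm across. Origin: centre of its underside, 10 mm above the clamp's. The pad's top is 74 to 81 mm above the clamp's origin: the dented lid makes it different each time and it is not measured, so the bolt's touch has to be felt
- axle: the lever bolt (shank, foot, head, lever), going up and down. Origin: underside of its foot, on the axis, 84.5 mm above the clamp's origin at bolt angle 0. On the pad its pressure grows about 110 N per rad of turn and the turning moment rises 0.45 N m per rad above that of free turning. Snug is about 70 N, a rise of 0.28 N m; under 45 N (0.18) is loose, over 100 N (0.40) crushes the tin
- bolt (a joint): turn of the bolt, rad, growing as it is screwed in: clockwise seen from above. It starts between 0 and 0.4, goes down 4 mm per rad and meets the pad somewhere between 0.87 and 2.63; snug is about 0.65 rad after the first touch. Turning it free takes a steady 0.35 N m or so (stiff thread). Friction keeps it where it is left
- lever (a joint): fold of the lever, rad: 0 = standing straight up (open, as at the start), 1.571 = lying flat (closed). It resists with 0.18 N m of friction and stays where it is left; folding does not change the bolt's pressure and it folds to one side only
- lever_grip (a point): grip point on the lever's centre line, 45 mm from its pivot. The lever is a flat steel paddle 10 mm thick along this frame's x, 24 mm wide along its y, wide from 14 to 72 mm from the pivot (round end). z points from pivot to free end; while it stands up, x points level to the side it folds to and turns with the bolt (at bolt angle 0: the clamp's x)
- lever_pivot (a point): centre of the lever's pivot, on the bolt's axis, 67 mm above the bolt's foot (151.5 mm above the clamp's origin at bolt angle 0). The steel head below is 28 mm across, its cheeks reach 6 mm above the pivot; same axes as lever_grip. When folded the lever lies at this height, 5 mm above and below it
- tube_a_mid (a point): standing amber glass vacuum tube with a black base, 34 mm diameter, 75 mm tall, loose and fragile, a bystander; the point is at its centre half-way up
- tube_b_mid (a point): standing amber glass vacuum tube with a black base, 34 mm diameter, 75 mm tall, loose and fragile, a bystander; the point is at its centre half-way up
- tube_c_mid (a point): standing amber glass vacuum tube with a black base, 34 mm diameter, 75 mm tall, loose and fragile, a bystander; the point is at its centre half-way up
- hygrometer_mid (a point): round brass hygrometer dial lying face up, 68 mm diameter, 24 mm high, loose, a bystander; the point is at its centre half-way up
- probe_mid (a point): red plastic probe handle lying flat, 110 x 22 x 20 mm with a 70 mm steel rod out of its +x end, loose, a bystander; the point is at the handle's centre
- spanner_grip (a point): steel spanner lying flat, loose, a bystander; the point is in the middle of its handle

How it is judged:
By the outcome, as a careful person would: the job done as asked, in the order asked, and still so for the second after the job is handed in, with the robot touching nothing.
It also fails if it takes over 72 s, if anything falls off the work surface, if the arm or the gripper's body presses on something with over 40 N, if the wrist force passes 120 N, or if a joint passes its speed limit or range.

ROBOT

A 6-joint arm with a two-finger parallel gripper is mounted at the origin on the work surface. World frame = base frame: x ahead of the robot, y to its left, z up, the work surface at z = 0. Lengths are in m, angles in degrees, forces in N, time in s.
With the tool pointing down it reaches from about 0.325 to 0.75 m from the base axis. Payload 7.6 kg.
Tool frame: the origin (TCP) lies on the centre line of the jaws, within the pads' length; the fingertips stand 25 mm ahead of it and the grasp point (between the pads) lies 6 mm ahead of it; x points along the fingers, z is the direction in which the jaws open and shut, and the axes are right-handed (so a half turn about x gives the same grasp; the last joint's range is limited). The gripper opens to 85 mm and grips with 20 to 120 N. Pads are 22 mm wide; open, the fingers measure 114 mm over their backs; the gripper's body (76 mm by 85 mm) begins 54 mm behind the grasp point. The pads swing forward as they close: fully open they stand 13 mm farther back than shut.
Start: joints at [-81.148, 2.991, 80.254, -0, 96.75, -4.028], TCP at [0.117, -0.512, 0.231] pointing down, gripper open.
Joint ranges: [-166.34, 166.34], [-52.06, 124.39], [6.96, 135.62], [-60.46, 240.46], [14.63, 156.25], [-167.68, 167.68]. Speed limits (degrees/s): [147.25, 147.25, 172.46, 180, 180, 180].

INTERFACE

Orientations are given as a 3x3 rotation matrix whose columns are the frame's x, y, z axes.
In Python, from rig import arm gives the robot as it stands.
- The arm moves only by the shell command python3 -m jog 'ROWS' [FORCE]. ROWS is JSON, a list of rows, each a list of 3 entries, a list of its own where there are three numbers: the shift along the tool's x, y, z in units of 25 mm (1.0 is 25 mm), then the turn, a rotation vector about the tool's x, y, z in units of 6 degrees (1.0 is 6 degrees), then the opening, from 0 (shut) to 1 (fully open). In form: [[[tx, ty, tz], [wx, wy, wz], gripper], ...]. A call has 1 to 8 rows; each row shifts and turns the commanded pose from where the row before left it, along the tool's axes as they then stand; what a row does not reach is not made up. A row lasts 1/12 s, in which the tool goes at most 41.7 mm and 7.16 degrees, less where a joint would pass 70% of its speed; a pose out of reach is approached as far as the arm can. A call is refused whole if a number of a shift passes 1 or a number of a turn 1, either way. A call with a gripper value outside its range is refused whole. The fingers move at their own pace and stop on an object; FORCE is the grip in N (left out, the last holds). Time passes only in rows, so rows that do not move let the fingers close. It gives the time, the measured TCP pose, the force and the opening at its end, in the units of the state.
- arm.get_state(): the state, without advancing time (a new reading comes with each control period).
- arm.read_camera(name): name is "scene" or "top" or "wrist"; returns (picture, depth): 420x560x3 uint8, red, green, blue; 420x560 float32, m along the optical axis (not along the pixel's ray), 0 where there is no reading.
- arm.calibration(name): a dict with "intrinsics" (3x3 intrinsics, pixels), "R" (3x3) and "t" (3): a world point X has camera coordinates R X + t; the wrist camera has in their place "hand_eye" (4x4, takes a point from camera to tool coordinates, whose origin is the TCP and whose axes are the tool frame's). Camera axes: x right, y down, z forward; pixel columns grow to the right and rows downward; lengths in m; the calibration is good to about 2 mm. A picture is of the moment at which its call begins: read the wrist's pose just before it. calibration takes no time and is no camera call.
- arm.hand_in(): hands the job in, once; it reports no verdict.
The state is a dict: "time_s": time; "joint_positions": joint angles; "dq": joint speeds; "joint_efforts": joint torques, N m; "eef_pos": TCP position; "orientation": TCP orientation; "wrist_force": force on the tool from outside, world axes, zero at the start; "ft_torque": the same for the moment, N m; "grip_width": finger opening in m.
Only numpy, scipy, OpenCV 4.12 (cv2) and the standard library are available. Lean on these libraries where they do the work, as an engineer would, in place of code of your own. Each camera call takes 0.05 s, during which the arm holds its last target.

## Working session

There is one attempt and no reset: what is moved stays moved. The work goes in short steps, Python scripts to look and compute and a shell command to move; the robot and the scene stay as the last step left them, time stands still between calls to the robot, and variables do not carry over. Pictures are saved under pics/ and viewed, and the job is handed in when it is done.

```bash
ls; mkdir -p pics
python3 - <<'E'
from rig import arm
import cv2,numpy as np
s=arm.get_state();print(s)
for n in("scene","top"):
    p,d=arm.read_camera(n);cv2.imwrite(f"pics/{n}0.png",p[:,:,::-1]);np.savez(f"{n}0.npz",p=p,d=d)
    c=arm.calibration(n);print(n,c)
print(arm.calibration("wrist"))
E
```

```text
pics
{'time_s': 0.0, 'joint_positions': array([-8.11486677e+01,  3.02634585e+00,  8.03154507e+01, -4.06941905e-04,
        9.67499458e+01, -4.02664132e+00]), 'dq': array([-0.01337966, -0.03892816, -0.04641415, -0.10495911,  0.0784638 ,
        0.09276959]), 'joint_efforts': array([-2.19252426e-03, -3.81663859e+01, -3.60186231e+01, -2.53759608e-04,
        6.10535164e-03,  3.00278680e-05]), 'eef_pos': array([ 0.11699223, -0.51147304,  0.23005899]), 'orientation': array([[-2.53348505e-04,  9.74847145e-01,  2.22874359e-01],
       [ 1.58105088e-03,  2.22874478e-01, -9.74845869e-01],
       [-9.99998718e-01,  1.05399959e-04, -1.59774786e-03]]), 'wrist_force': array([ 0.37419819, -1.02752789,  0.48838891]), 'ft_torque': array([-0.01758237, -0.03900149,  0.08685396]), 'grip_width': 0.08539555137259605}
scene {'intrinsics': array([[415.57824931,   0.        , 284.87694044],
       [  0.        , 415.57824931, 214.91488077],
       [  0.        ,   0.        ,   1.        ]]), 'R': array([[-0.87976457,  0.47536259,  0.00668679],
       [ 0.35050735,  0.65806619, -0.6664034 ],
       [-0.3211
[... 286 characters left out ...]
, -0.99955919,  0.01609795],
       [-0.99208691,  0.02277076, -0.12347088],
       [ 0.12304989, -0.01905064, -0.99221762]]), 't': array([0.02298891, 0.59320093, 1.46747865])}
{'intrinsics': array([[337.59636693,   0.        , 275.45960198],
       [  0.        , 337.59636693, 210.21545837],
       [  0.        ,   0.        ,   1.        ]]), 'hand_eye': array([[-3.42759335e-04, -3.01802420e-01,  9.53370433e-01,
        -1.42527368e-01],
       [-7.33038311e-04, -9.53370157e-01, -3.01802596e-01,
         7.64422496e-02],
       [ 9.99999673e-01, -8.02302709e-04,  1.05543785e-04,
         6.84863951e-04],
       [ 0.00000000e+00,  0.00000000e+00,  0.00000000e+00,
         1.00000000e+00]])}
```

View pics/scene0.png

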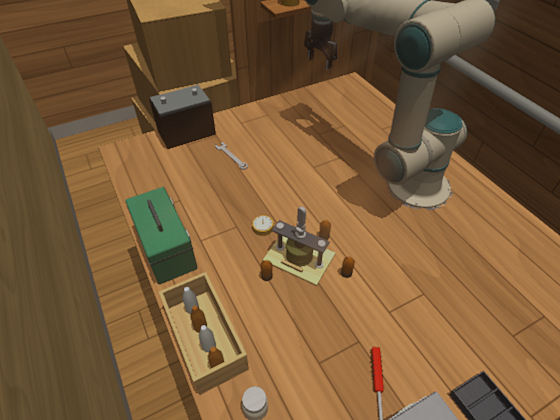

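View pics/top0.png

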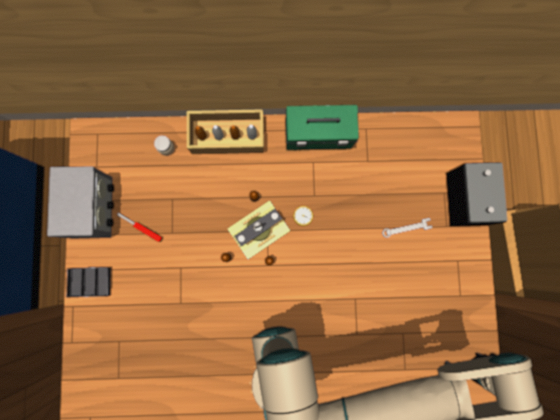

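The scene view shows the clamp at about (300,245), with tubes at (325,229), (266,269), (348,266) and the hygrometer at (263,224). In the top view the clamp is at about (258,230). I'll zoom both views and measure.

```bash
cat > h.py <<'E'
import numpy as np,cv2
from rig import arm
def ray(n,u,v,z):
    c=arm.calibration(n);K,R,t=c["intrinsics"],c["R"],c["t"]
    o=-R.T@t;d=R.T@np.linalg.inv(K)@np.array([u,v,1.]);return o+d*(z-o[2])/d[2]
def proj(n,X):
    c=arm.calibration(n);q=c["intrinsics"]@(c["R"]@np.asarray(X)+c["t"]);return q[:2]/q[2]
E
python3 - <<'E'
from h import *
p=np.load("top0.npz")["p"];q=p[180:280,200:330]
cv2.imwrite("pics/topz.png",cv2.resize(q,None,fx=6,fy=6,interpolation=cv2.INTER_CUBIC)[:,:,::-1])
p2=np.load("scene0.npz")["p"];q=p2[190:290,235:365]
cv2.imwrite("pics/scz.png",cv2.resize(q,None,fx=6,fy=6,interpolation=cv2.INTER_CUBIC)[:,:,::-1])
# plywood mask top
h=cv2.cvtColor(p,cv2.COLOR_RGB2HSV);print(h[252,255],h[210,268],h[180,180])
m=cv2.inRange(h,(18,60,150),(32,170,255));m[:, :220]=0;m[:,292:]=0;m[:195]=0;m[265:]=0
pts=cv2.findNonZero(m);r=cv2.minAreaRect(pts);print(r)
for b in cv2.boxPoints(r):print(b,ray("top",*b,.01))
d=np.load("top0.npz")["d"];print(d[228,258],d[180,180])
E
```

```text
[ 30  65 226] [ 28 102 228] [ 14 160 225]
((258.23077392578125, 229.34613037109375), (37.4422607421875, 52.14181137084961), 56.30992889404297)
[226.15385 228.23074] [0.53567696 0.18596042 0.01      ]
[269.53845 199.30768] [0.63506833 0.03100118 0.01      ]
[290.30768 230.46152] [ 0.52245937 -0.03961734  0.01      ]
[246.9231  259.38458] [0.4249748  0.11478409 0.01      ]
1.3867892 1.5500845
```

View pics/topz.png

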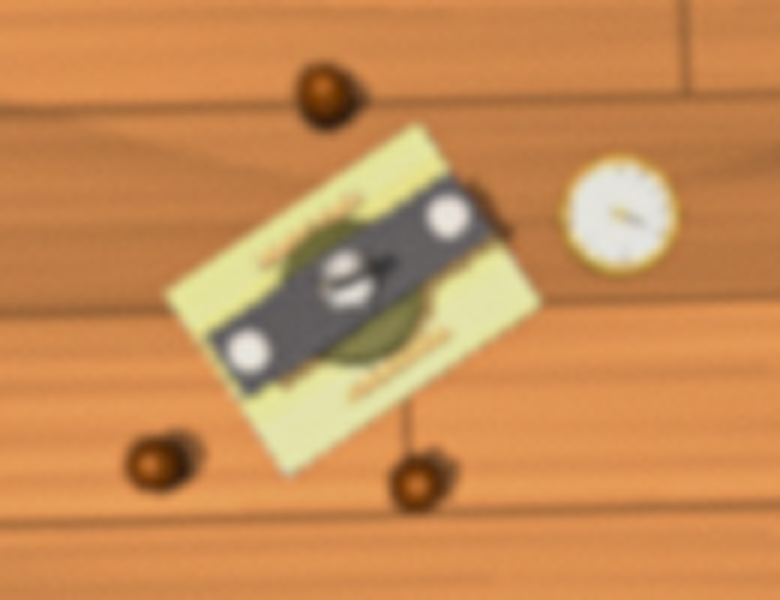

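View pics/scz.png

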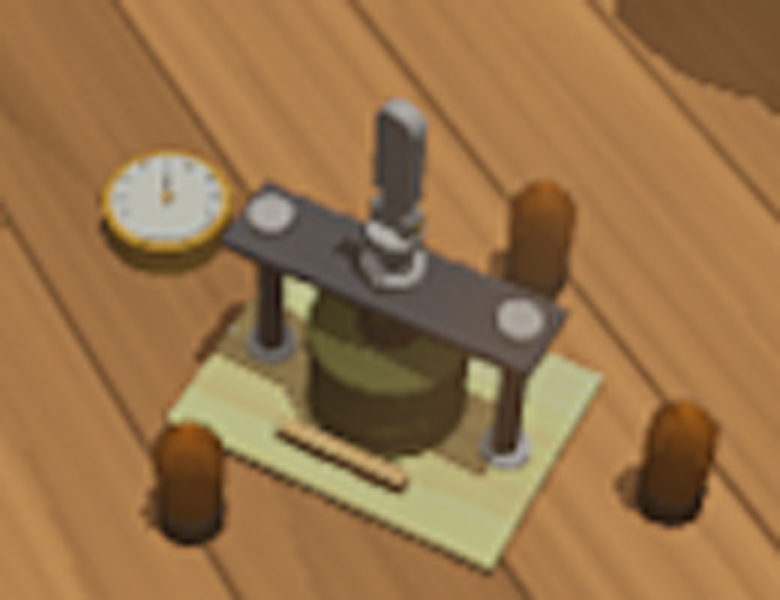

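The top zoom shows the clamp's bridge at about 33°, with nuts at zoom (449,215) and (248,351), and the lever near (360,275). The scene zoom shows the lever upright, from (395,240) to (400,105). I'll measure the axis position next.

```bash
python3 - <<'E'
from h import *
def T(a,b,z):return ray("top",200+(a+.5)/6-.5,180+(b+.5)/6-.5,z)
def S(a,b,z):return ray("scene",235+(a+.5)/6-.5,190+(b+.5)/6-.5,z)
c=[T(*k,.01) for k in((418,123),(545,300),(290,476),(163,295))];print("base ctr top",np.mean(c,0))
print(np.round(c,3))
n=[T(449,215,.117),T(248,351,.117)];print("nuts top",n,np.mean(n,0),np.linalg.norm(n[0]-n[1]))
n=[S(270,211,.117),S(520,318,.117)];print("nuts scene",n,np.mean(n,0),np.linalg.norm(n[0]-n[1]))
d=n[1]-n[0];print(np.degrees(np.arctan2(d[1],d[0])))
print("lever tip scene",S(402,108,.222))
s=[("hygro",T(620,212,.024)),("tubeA",T(325,92,.07)),("tubeB",T(157,463,.07)),("tubeC",T(417,483,.07))]
for k in s:print(k)
E
python3 -m jog '[[[-0.6,0.9,-0.8],[0,0,0],1],[[-0.6,0.9,-0.8],[0,0,0],1],[[-0.6,0.9,-0.8],[0,0,0],1],[[-0.6,0.9,-0.8],[0,0,0],1],[[-0.6,0.9,-0.8],[0,0,0],1],[[-0.6,0.9,-0.8],[0,0,0],1],[[-0.6,0.9,-0.8],[0,0,0],1],[[-0.6,0.9,-0.8],[0,0,0],1]]'
```

```text
base ctr top [0.52954126 0.07179462 0.01      ]
[[ 0.632  0.032  0.01 ]
 [ 0.526 -0.04   0.01 ]
 [ 0.427  0.111  0.01 ]
 [ 0.534  0.184  0.01 ]]
nuts top [array([0.56521511, 0.01665157, 0.117     ]), array([0.49335307, 0.12776441, 0.117     ])] [0.52928409 0.07220799 0.117     ] 0.1323261669563254
nuts scene [array([0.56211117, 0.01638121, 0.117     ]), array([0.49077195, 0.12777341, 0.117     ])] [0.52644156 0.07207731 0.117     ] 0.13227814427198428
122.63683292635639
lever tip scene [0.52490805 0.07039677 0.222     ]
('hygro', array([ 0.57498556, -0.08475784,  0.024     ]))
('tubeA', array([0.64248962, 0.08481115, 0.07      ]))
('tubeB', array([0.43485561, 0.18246676, 0.07      ]))
('tubeC', array([0.42015465, 0.03752953, 0.07      ]))
time_s: 0.77
eef_pos: [0.2573, -0.3143, 0.3513]
orientation: [[-0.0, 0.975, 0.223], [0.0, 0.223, -0.975], [-1.0, -0.0, -0.0]]
wrist_force: [1.0, -0.7, 0.5]
grip_width: 0.0855
```

```bash
python3 -m jog '[[[0,0.88,-0.79],[0,0,0],1],[[0,0.88,-0.79],[0,0,0],1],[[0,0.88,-0.79],[0,0,0],1],[[0,0.88,-0.79],[0,0,0],1],[[0,0.88,-0.79],[0,0,0],1],[[0,0.88,-0.79],[0,0,0],1],[[0,0.88,-0.79],[0,0,0],1],[[0,0.88,-0.79],[0,0,0],1]]'
python3 -m jog '[[[0,0.88,-0.79],[0,0,0],1],[[0,0.88,-0.79],[0,0,0],1],[[0,0.88,-0.79],[0,0,0],1],[[0,0.88,-0.79],[0,0,0],1],[[0,0.88,-0.79],[0,0,0],1],[[0,0.88,-0.79],[0,0,0],1],[[0,0.88,-0.79],[0,0,0],1],[[0,0.88,-0.79],[0,0,0],1]]'
python3 -m jog '[[[0,0,0],[-1,0,0],1],[[0,0,0],[-1,0,0],1],[[0,0,0],[-1,0,0],1],[[0,0,0],[-1,0,0],1],[[0,0,0],[-1,0,0],1],[[0,0,0],[-1,0,0],1],[[0,0,0],[-1,0,0],1],[[0,0,0],[-1,0,0],1]]'
python3 -m jog '[[[0,0,0],[-1,0,0],1],[[0,0,0],[-1,0,0],1],[[0,0,0],[-1,0,0],1],[[0,0,0],[-1,0,0],1],[[0,0,0],[-1,0,0],1],[[0,0,0],[-1,0,0],1],[[0,0,0],[-1,0,0],1],[[0,0,0],[-1,0,0],1]]'
python3 -m jog '[[[0,0,0],[0,0,0],1],[[0,0,0],[0,0,0],1]]'
python3 - <<'E'
from h import *
s=arm.get_state();print(s["joint_positions"],s["eef_pos"],s["orientation"],s["ft_torque"])
p,d=arm.read_camera("wrist");cv2.imwrite("pics/w1.png",p[:,:,::-1]);np.savez("w1.npz",p=p,d=d,pos=s["eef_pos"],R=s["orientation"])
E
```

```text
time_s: 1.43
eef_pos: [0.3937, -0.121, 0.3506]
orientation: [[-0.0, 0.975, 0.223], [0.0, 0.223, -0.975], [-1.0, -0.0, -0.0]]
wrist_force: [-0.4, -0.8, 0.3]
grip_width: 0.0851
time_s: 2.1
eef_pos: [0.5301, 0.0722, 0.3504]
orientation: [[-0.001, 0.975, 0.223], [-0.0, 0.223, -0.975], [-1.0, -0.001, 0.0]]
wrist_force: [0.7, -0.6, -0.2]
grip_width: 0.0853
time_s: 2.77
eef_pos: [0.5295, 0.0708, 0.3504]
orientation: [[-0.001, 0.482, 0.876], [-0.0, 0.876, -0.482], [-1.0, -0.001, -0.001]]
wrist_force: [0.1, -0.1, -0.8]
grip_width: 0.0854
time_s: 3.43
eef_pos: [0.5295, 0.0708, 0.3503]
orientation: [[-0.001, -0.329, 0.944], [-0.0, 0.944, 0.329], [-1.0, 0.0, -0.001]]
wrist_force: [0.4, -0.1, -0.5]
grip_width: 0.0857
time_s: 3.6
eef_pos: [0.5295, 0.0708, 0.3505]
orientation: [[-0.001, -0.321, 0.947], [-0.0, 0.947, 0.321], [-1.0, 0.0, -0.001]]
wrist_force: [-0.2, 0.5, 0.5]
grip_width: 0.0852
[ 3.65811163e+00  5.03047639e+00  6.45794682e+01 -6.20594972e-03
  1.10434287e+02 -1.50458074e+01] [0.52950413 0.07079957 0.35049454] [[-7.63948435e-04 -3.20641958e-01  9.47200164e-01]
 [-1.50547116e-04  9.47200467e-01  3.20641939e-01]
 [-9.99999697e-01  1.02355655e-04 -7.71884036e-04]] [ 0.04131879 -0.00331109 -0.04184754]
```

View pics/w1.png

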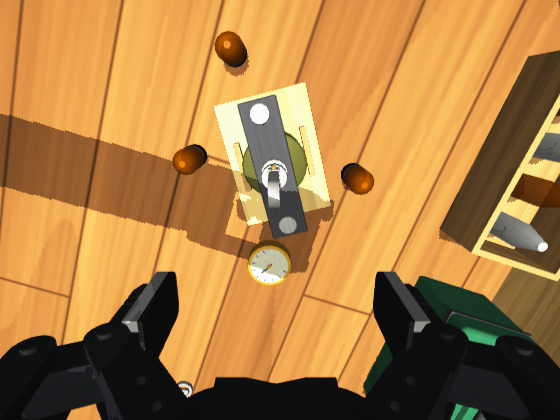

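The wrist view shows the lever from (273,175) to its tip at about (273,205), nearly edge-on, so the jaws are close to aligned. I'll zoom in for the exact angle.

Run:
```python
from h import *
p=np.load("w1.npz")["p"];q=p[140:230,230:320]
cv2.imwrite("pics/w1z.png",cv2.resize(q,None,fx=6.5,fy=6.5,interpolation=cv2.INTER_CUBIC)[:,:,::-1])
d=np.load("w1.npz")["d"];np.set_printoptions(linewidth=250,precision=3)
for r in range(160,214,3):print(r,np.round(d[r,258:292:2],3))
```

```text
160 [0.386 0.389 0.386 0.385 0.385 0.385 0.381 0.378 0.376 0.378 0.381 0.386 0.386 0.385 0.386 0.386 0.386]
163 [0.387 0.386 0.388 0.387 0.378 0.378 0.378 0.378 0.378 0.378 0.378 0.377 0.378 0.387 0.387 0.387 0.386]
166 [0.388 0.388 0.389 0.379 0.362 0.353 0.353 0.347 0.347 0.354 0.353 0.353 0.38  0.379 0.388 0.388 0.388]
169 [0.39  0.391 0.379 0.354 0.354 0.343 0.342 0.342 0.342 0.342 0.34  0.354 0.355 0.358 0.38  0.39  0.389]
172 [0.391 0.39  0.36  0.353 0.353 0.339 0.325 0.324 0.324 0.323 0.329 0.353 0.355 0.356 0.381 0.39  0.391]
175 [0.391 0.39  0.354 0.354 0.357 0.319 0.31  0.311 0.31  0.31  0.315 0.355 0.355 0.356 0.355 0.39  0.392]
178 [0.392 0.393 0.357 0.355 0.355 0.301 0.3   0.298 0.297 0.297 0.302 0.354 0.356 0.356 0.357 0.394 0.393]
181 [0.395 0.393 0.357 0.358 0.357 0.289 0.286 0.289 0.288 0.289 0.287 0.357 0.356 0.357 0.36  0.393 0.394]
184 [0.434 0.395 0.396 0.358 0.359 0.284 0.284 0.283 0.284 0.283 0.283 0.36  0.359 0.359 0.393 0.394 0.394]
187 [0.434 0.396 0.395 0.395 0.359 0.281 0.281 0.283 0.283 0.281 0.282 0.359 0.359 0.395 0.396 0.395 0.394]
190 [0.437 0.397 0.397 0.396 0.395 0.278 0.28  0.281 0.28  0.28  0.28  0.348 0.397 0.397 0.396 0.398 0.397]
193 [0.499 0.44  0.399 0.398 0.399 0.281 0.28  0.281 0.28  0.281 0.281 0.398 0.397 0.398 0.397 0.397 0.397]
196 [0.499 0.501 0.398 0.398 0.399 0.281 0.281 0.281 0.281 0.28  0.281 0.399 0.397 0.399 0.397 0.4   0.398]
199 [0.499 0.501 0.5   0.4   0.401 0.28  0.28  0.281 0.281 0.282 0.282 0.399 0.399 0.4   0.4   0.399 0.399]
202 [0.505 0.503 0.502 0.402 0.401 0.284 0.282 0.283 0.284 0.282 0.281 0.4   0.401 0.402 0.401 0.4   0.402]
205 [0.503 0.504 0.505 0.403 0.403 0.288 0.285 0.285 0.285 0.285 0.286 0.403 0.402 0.403 0.401 0.402 0.403]
208 [0.505 0.506 0.506 0.505 0.404 0.404 0.404 0.402 0.402 0.404 0.404 0.403 0.404 0.404 0.405 0.404 0.404]
211 [0.508 0.507 0.507 0.508 0.404 0.405 0.404 0.404 0.403 0.405 0.404 0.406 0.405 0.406 0.404 0.407 0.404]
```

View pics/w1z.png

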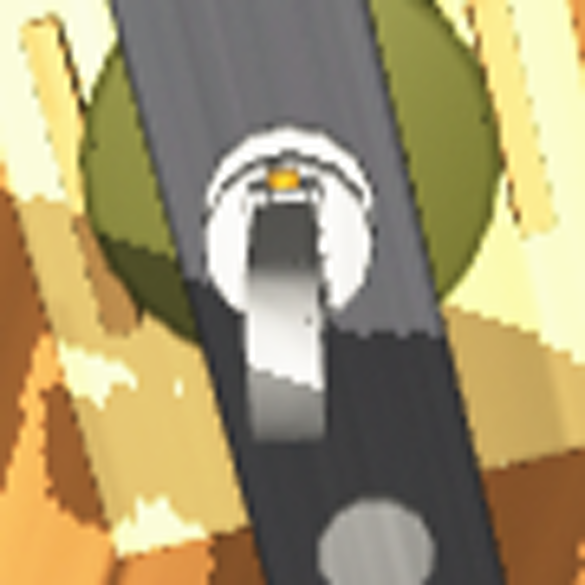

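Run:
```python
from h import *
f=np.load("w1.npz");d=f["d"];c=arm.calibration("wrist");K=c["intrinsics"];H=c["hand_eye"]
m=((d>.27)&(d<.345)).astype(np.uint8);m[:,:250]=0;m[:,300:]=0;m[:160]=0;m[215:]=0
v,u=np.nonzero(m);z=d[v,u]
P=np.c_[(u-K[0,2])/K[0,0]*z,(v-K[1,2])/K[1,1]*z,z,np.ones_like(z)]@H.T
T=P[:,:3]
W=T@f["R"].T+f["pos"];print(len(T),W[:,2].min(),W[:,2].max())
k=(W[:,2]>.2)
print("tool",T[k].min(0),T[k].max(0),T[k].mean(0)); print("world mean",W[k].mean(0))
# edge midline: per tool-y bin mid z
for a in np.arange(-.02,.03,.004):
    s=k&(abs(T[:,1]-a)<.002)
    if s.sum()>3:print(round(a,3),s.sum(),T[s,2].min().round(4),T[s,2].max().round(4),T[s,0].mean().round(4))
# face below top
s=(W[:,2]<.2);
for h in np.arange(.16,.2,.01):
    q=s&(abs(W[:,2]-h)<.005)
    if q.sum():print("h",h,T[q].mean(0),W[q].mean(0))
```

```text
471 0.15080786566016882 0.2233469552489144
tool [ 0.12714687 -0.00835287 -0.00808551] [0.15044206 0.01427635 0.00224751] [ 0.13230516  0.00494256 -0.00278196]
world mean [0.5251832  0.07456924 0.21819207]
-0.008 23 -0.0073 0.0021 0.1333
-0.004 45 -0.0072 0.0021 0.1299
0.0 50 -0.0071 0.0021 0.1286
0.004 60 -0.0071 0.0022 0.1292
0.008 68 -0.008 0.0021 0.1305
0.012 102 -0.0081 0.0013 0.1378
h 0.16 [ 0.19423521  0.01206782 -0.00231413] [0.52329435 0.08145896 0.15626241]
h 0.17 [ 0.18037348  0.01340334 -0.00294815] [0.52227618 0.08252276 0.17012476]
h 0.18000000000000002 [ 0.17039811  0.01291178 -0.00291338] [0.52247434 0.08206981 0.18010005]
h 0.19000000000000003 [ 0.16050008  0.01360108 -0.00311232] [0.52207245 0.08266041 0.1899983 ]
h 0.20000000000000004 [ 0.15363256  0.01351869 -0.00302935] [0.52218271 0.08261002 0.19686574]
```

```bash
python3 -m jog '[[[0.5,0.07,-0.1],[-0.2,0,0],1],[[0.9,0,0],[0,0,0],1],[[0.9,0,0],[0,0,0],1],[[0.9,0,0],[0,0,0],1],[[0.9,0,0],[0,0,0],1],[[0.9,0,0],[0,0,0],1],[[0.96,0,0],[0,0,0],1],[[0,0,0],[0,0,0],1]]'
python3 - <<'E'
from h import *
s=arm.get_state();print(s["joint_positions"],s["eef_pos"],s["ft_torque"],s["wrist_force"])
p,d=arm.read_camera("wrist");cv2.imwrite("pics/w2.png",p[:,:,::-1])
E
```

```text
time_s: 4.32
eef_pos: [0.5245, 0.0715, 0.1964]
orientation: [[-0.009, -0.341, 0.94], [-0.001, 0.94, 0.341], [-1.0, 0.002, -0.009]]
wrist_force: [-0.2, -0.1, -0.1]
grip_width: 0.0855
[ 3.76887263e+00  4.80675143e+00  8.22788683e+01 -6.21886505e-03
  9.34305944e+01 -1.61729301e+01] [0.52445002 0.07149726 0.19643658] [0.04418276 0.01649262 0.01723802] [-0.24539435 -0.07376084 -0.1300638 ]
```

View pics/w2.png

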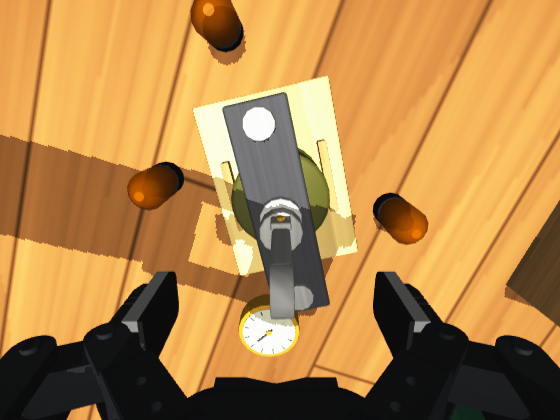

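```bash
python3 -m jog '[[[0,0,0],[0,0,0],1],[[0,0,0],[0,0,0],1],[[0,0,0],[0,0,0],1]]'
python3 - <<'E'
from h import *
s=arm.get_state();print(s["eef_pos"],s["ft_torque"],s["wrist_force"])
p,d=arm.read_camera("wrist");cv2.imwrite("pics/w3.png",p[230:420,150:410,::-1])
E
```

```text
time_s: 4.62
eef_pos: [0.5274, 0.0717, 0.2039]
orientation: [[0.003, -0.343, 0.939], [0.0, 0.939, 0.343], [-1.0, -0.001, 0.003]]
wrist_force: [0.3, 1.0, -0.2]
grip_width: 0.0854
[0.52740815 0.07168799 0.20392096] [-0.02265952  0.05902393  0.00413056] [ 0.25842038  1.00598599 -0.1604321 ]
```

View pics/w3.png

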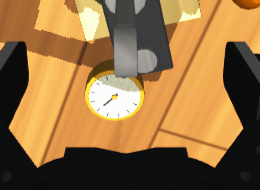

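```bash
python3 -m jog '[[[0,0,0],[0,0,0],0.3],[[0,0,0],[0,0,0],0.2],[[0,0,0],[0,0,0],0.15],[[0,0,0],[0,0,0],0.15],[[0,0,0],[0,0,0],0],[[0,0,0],[0,0,0],0],[[0,0,0],[0,0,0],0],[[0,0,0],[0,0,0],0]]' 20
python3 - <<'E'
from h import *
s=arm.get_state();print(s["eef_pos"],s["ft_torque"],s["wrist_force"],s["grip_width"])
E
```

```text
time_s: 5.33
eef_pos: [0.5268, 0.0717, 0.2019]
orientation: [[0.001, -0.344, 0.939], [0.0, 0.939, 0.344], [-1.0, -0.0, 0.001]]
wrist_force: [1.9, 0.6, -0.4]
grip_width: 0.0098
[0.52682237 0.07174922 0.20194134] [ 0.07712481 -0.3189601   0.27653148] [ 1.85427105  0.64796095 -0.36857181] 0.009766181369900631
```

```bash
cat > st.py <<'E'
from rig import arm
import numpy as np
s=arm.get_state();R=s["orientation"];print("yaw",round(np.degrees(np.arctan2(R[1,2],R[0,2])),2),"tilt",np.round(R[:2,0],3),"pos",np.round(s["eef_pos"],4),"T",np.round(s["ft_torque"],3),"F",np.round(s["wrist_force"],1),"q6",round(s["joint_positions"][5],1),"g",round(s["grip_width"],4),"t",round(s["time_s"],2),"eff6",np.round(s["joint_efforts"][5],3))
E
R=""; python3 -m jog '[[[0,0,0],[0,0,0],0],[[0,0,0],[0,0,0],0]]' 80 >/dev/null; python3 st.py
python3 -m jog '[[[0.008,0,0],[0.5,0,0],0],[[0.008,0,0],[0.5,0,0],0]]'>/dev/null; python3 st.py
python3 -m jog '[[[0.008,0,0],[0.5,0,0],0],[[0.008,0,0],[0.5,0,0],0]]'>/dev/null; python3 st.py
python3 -m jog '[[[0.008,0,0],[0.5,0,0],0]]'>/dev/null; python3 st.py
python3 -m jog '[[[0.008,0,0],[0.5,0,0],0]]'>/dev/null; python3 st.py
python3 -m jog '[[[0.008,0,0],[0.5,0,0],0]]'>/dev/null; python3 st.py
python3 -m jog '[[[0.008,0,0],[0.5,0,0],0]]'>/dev/null; python3 st.py
```

```text
yaw 20.1 tilt [0.001 0.   ] pos [0.5268 0.0717 0.2021] T [ 0.149 -0.376  0.339] F [1.9 0.5 0.5] q6 -16.3 g 0.008 t 5.5 eff6 0.318
yaw 13.96 tilt [0.001 0.   ] pos [0.5268 0.0717 0.2017] T [ 0.108 -0.292  0.403] F [0.8 1.3 0.5] q6 -10.2 g 0.0078 t 5.67 eff6 -0.579
yaw 7.95 tilt [ 0. -0.] pos [0.5267 0.0717 0.2013] T [ 0.077 -0.232  0.341] F [0.9 0.3 0.9] q6 -4.2 g 0.0079 t 5.83 eff6 -0.469
yaw 4.95 tilt [ 0. -0.] pos [0.5267 0.0717 0.2011] T [ 0.048 -0.209  0.333] F [0.8 0.3 1.4] q6 -1.2 g 0.0076 t 5.92 eff6 -0.469
yaw 1.95 tilt [0. 0.] pos [0.5267 0.0717 0.2009] T [ 0.064 -0.123  0.375] F [ 0.3  0.5 -0.4] q6 1.8 g 0.0081 t 6.0 eff6 -0.469
yaw -1.05 tilt [ 0. -0.] pos [0.5266 0.0717 0.2007] T [ 0.047 -0.108  0.37 ] F [0.8 0.2 1.9] q6 4.8 g 0.0077 t 6.08 eff6 -0.469
yaw -4.05 tilt [ 0. -0.] pos [0.5266 0.0717 0.2005] T [ 0.146 -0.117  0.363] F [-0.  -0.1  0.9] q6 7.8 g 0.0082 t 6.17 eff6 -0.469
```

```bash
for i in 1; do :; done
python3 -m jog '[[[0.008,0,0],[0.5,0,0],0],[[0.008,0,0],[0.5,0,0],0],[[0.009,0,0],[0.5,0,0],0]]'>/dev/null; python3 st.py
python3 -m jog '[[[0.009,0,0],[0.5,0,0],0],[[0.008,0,0],[0.5,0,0],0],[[0.008,0,0],[0.5,0,0],0]]'>/dev/null; python3 st.py
python3 -m jog '[[[0.009,0,0],[0.5,0,0],0],[[0.008,0,0],[0.5,0,0],0],[[0.008,0,0],[0.5,0,0],0]]'>/dev/null; python3 st.py
```

```text
yaw -13.05 tilt [-0.  0.] pos [0.5265 0.0717 0.1998] T [0.111 0.003 0.331] F [0.3 0.5 0.9] q6 16.8 g 0.0081 t 6.42 eff6 -0.469
yaw -22.05 tilt [-0.  0.] pos [0.5264 0.0718 0.1991] T [0.069 0.059 0.318] F [-0.8  1.3  0.8] q6 25.8 g 0.0077 t 6.67 eff6 -0.469
yaw -31.04 tilt [-0.001  0.   ] pos [0.5264 0.0718 0.1986] T [0.165 0.126 0.355] F [-1.2 -0.5  1.9] q6 34.8 g 0.0081 t 6.92 eff6 -0.469
```

Run:
```python
from h import *
p,d=arm.read_camera("wrist");cv2.imwrite("pics/w4.png",p[:,:,::-1])
```

```text
(no output)
```

View pics/w4.png

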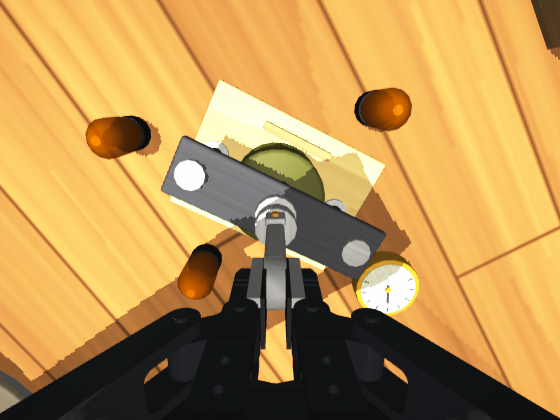

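The wrist view shows the lever at (275,280) held in the jaws and turning with them. It is still free: the joint-6 effort is steady at 0.469 N m.

```bash
python3 -m jog '[[[0.009,0,0],[0.5,0,0],0],[[0.008,0,0],[0.5,0,0],0],[[0.008,0,0],[0.5,0,0],0]]'>/dev/null; python3 st.py
python3 -m jog '[[[0.009,0,0],[0.5,0,0],0],[[0.008,0,0],[0.5,0,0],0]]'>/dev/null; python3 st.py
python3 -m jog '[[[0.009,0,0],[0.5,0,0],0],[[0.008,0,0],[0.5,0,0],0]]'>/dev/null; python3 st.py
python3 -m jog '[[[0.009,0,0],[0.5,0,0],0],[[0.008,0,0],[0.5,0,0],0]]'>/dev/null; python3 st.py
```

```text
yaw -39.97 tilt [-0.001  0.   ] pos [0.5264 0.0719 0.198 ] T [0.214 0.202 0.358] F [-1.4  0.3  1.6] q6 43.8 g 0.0075 t 7.22 eff6 -0.477
yaw -45.97 tilt [-0.001  0.   ] pos [0.5263 0.0719 0.1975] T [0.199 0.2   0.341] F [-1.6  1.6  2.5] q6 49.8 g 0.008 t 7.38 eff6 -0.47
yaw -51.96 tilt [-0.001  0.   ] pos [0.5263 0.072  0.1971] T [0.268 0.263 0.332] F [-1.7  1.3  1.3] q6 55.8 g 0.008 t 7.55 eff6 -0.47
yaw -57.96 tilt [-0.001  0.   ] pos [0.5263 0.072  0.1967] T [0.352 0.295 0.367] F [-1.6  2.2  2. ] q6 61.8 g 0.0083 t 7.72 eff6 -0.47
```

```bash
python3 -m jog '[[[0.009,0,0],[0.5,0,0],0],[[0.008,0,0],[0.5,0,0],0],[[0.008,0,0],[0.5,0,0],0]]'>/dev/null; python3 st.py
python3 -m jog '[[[0.009,0,0],[0.5,0,0],0],[[0.008,0,0],[0.5,0,0],0]]'>/dev/null; python3 st.py
python3 -m jog '[[[0.009,0,0],[0.5,0,0],0],[[0.008,0,0],[0.5,0,0],0]]'>/dev/null; python3 st.py
```

```text
yaw -66.95 tilt [-0.001  0.001] pos [0.5263 0.0721 0.196 ] T [0.396 0.391 0.357] F [-0.8  2.   2.3] q6 70.8 g 0.0077 t 7.97 eff6 -0.47
yaw -72.96 tilt [-0.001  0.001] pos [0.5262 0.0721 0.1956] T [0.412 0.322 0.372] F [-0.9  2.9  1.9] q6 76.8 g 0.0079 t 8.13 eff6 -0.47
yaw -78.95 tilt [-0.001  0.001] pos [0.5262 0.0721 0.1952] T [0.453 0.368 0.386] F [-1.4  1.8  2.7] q6 82.8 g 0.0079 t 8.3 eff6 -0.47
```

```bash
python3 -m jog '[[[0.009,0,0],[0.5,0,0],0],[[0.008,0,0],[0.5,0,0],0]]'>/dev/null; python3 st.py
python3 -m jog '[[[0.009,0,0],[0.5,0,0],0],[[0.008,0,0],[0.5,0,0],0]]'>/dev/null; python3 st.py
python3 -m jog '[[[0.009,0,0],[0.5,0,0],0],[[0.008,0,0],[0.5,0,0],0]]'>/dev/null; python3 st.py
```

```text
yaw -84.95 tilt [-0.001  0.001] pos [0.5262 0.0722 0.1948] T [0.524 0.319 0.368] F [-2.6  2.   2.5] q6 88.8 g 0.0081 t 8.47 eff6 -0.47
yaw -90.95 tilt [-0.001  0.001] pos [0.5262 0.0723 0.1943] T [0.532 0.314 0.341] F [-1.2  3.5  2.1] q6 94.8 g 0.0078 t 8.63 eff6 -0.47
yaw -96.94 tilt [-0.001  0.001] pos [0.5263 0.0723 0.194 ] T [0.593 0.316 0.384] F [-2.2  2.2  2.6] q6 100.8 g 0.008 t 8.8 eff6 -0.448
```

```bash
python3 -m jog '[[[0.009,0,0],[0.5,0,0],0],[[0.008,0,0],[0.5,0,0],0]]'>/dev/null; python3 st.py
python3 -m jog '[[[0.009,0,0],[0.5,0,0],0],[[0.008,0,0],[0.5,0,0],0]]'>/dev/null; python3 st.py
```

```text
yaw -102.94 tilt [-0.001  0.001] pos [0.5263 0.0724 0.1937] T [0.633 0.401 0.389] F [-1.4  3.7  3.3] q6 106.7 g 0.0081 t 8.97 eff6 -0.406
yaw -108.93 tilt [-0.001  0.001] pos [0.5263 0.0724 0.1934] T [0.601 0.423 0.424] F [-1.9  3.9  3.7] q6 112.7 g 0.0081 t 9.13 eff6 -0.354
```

The joint-6 effort is reaction torque plus a constant friction offset, so it changes one for one with load. Touch was at a yaw of about -94.4°. The slope matches 0.45 N m/rad, so snug should be near yaw -131.6°.

```bash
python3 -m jog '[[[0.008,0,0],[0.5,0,0],0],[[0.008,0,0],[0.5,0,0],0]]'>/dev/null; python3 st.py
python3 -m jog '[[[0.008,0,0],[0.5,0,0],0],[[0.008,0,0],[0.5,0,0],0]]'>/dev/null; python3 st.py
python3 -m jog '[[[0.008,0,0],[0.5,0,0],0],[[0.008,0,0],[0.5,0,0],0]]'>/dev/null; python3 st.py
```

```text
yaw -114.92 tilt [-0.     0.001] pos [0.5263 0.0725 0.1931] T [0.658 0.415 0.526] F [-2.   3.1  3.9] q6 118.7 g 0.0078 t 9.3 eff6 -0.294
yaw -120.91 tilt [0.    0.001] pos [0.5264 0.0725 0.1928] T [0.625 0.464 0.587] F [-2.3  3.7  5. ] q6 124.7 g 0.0079 t 9.47 eff6 -0.23
yaw -126.9 tilt [0.    0.001] pos [0.5264 0.0725 0.1926] T [0.707 0.433 0.703] F [-3.2  3.7  4.5] q6 130.7 g 0.0077 t 9.63 eff6 -0.16
```

The geometric estimate is 62 N and the torque rise of about 0.31–0.35 N m gives roughly 77–85 N. Both are inside the window and bracket 70 N, so I'll stop turning here and check at rest.

```bash
for k in 1; do python3 -m jog '[[[0,0,0],[0,0,0],0]]'>/dev/null; python3 st.py; done
python3 -m jog '[[[0,0,0],[0,0,0],0]]'>/dev/null; python3 st.py
python3 -m jog '[[[0,0,0],[0,0,0],0]]'>/dev/null; python3 st.py
```

```text
yaw -126.9 tilt [0.    0.001] pos [0.5265 0.0725 0.1925] T [0.762 0.452 0.514] F [-1.5  4.2  5.3] q6 130.7 g 0.008 t 9.72 eff6 1.204
yaw -126.75 tilt [0.    0.001] pos [0.5265 0.0725 0.1925] T [0.825 0.497 0.453] F [-1.9  3.6  5.5] q6 130.6 g 0.0079 t 9.8 eff6 0.59
yaw -126.73 tilt [0.    0.002] pos [0.5265 0.0725 0.1925] T [0.787 0.502 0.425] F [-3.   3.7  5.6] q6 130.6 g 0.008 t 9.88 eff6 0.471
```

```bash
python3 -m jog '[[[0,0,0],[0,0,0],0.35],[[0,0,0],[0,0,0],0.35],[[0,0,0],[0,0,0],0.35],[[0,0,0],[0,0,0],0.35]]' 40 >/dev/null; python3 st.py
python3 - <<'E'
from h import *
p,d=arm.read_camera("wrist");cv2.imwrite("pics/w5.png",p[:,:,::-1])
p,d=arm.read_camera("scene");cv2.imwrite("pics/s5.png",cv2.resize(p[150:290,220:400],None,fx=4,fy=4)[:,:,::-1])
E
```

```text
yaw -126.92 tilt [-0.001 -0.001] pos [0.5266 0.0713 0.1913] T [-0.03  -0.014  0.022] F [-0.4 -0.3  0.8] q6 130.7 g 0.0302 t 10.22 eff6 -0.007
```

View pics/w5.png

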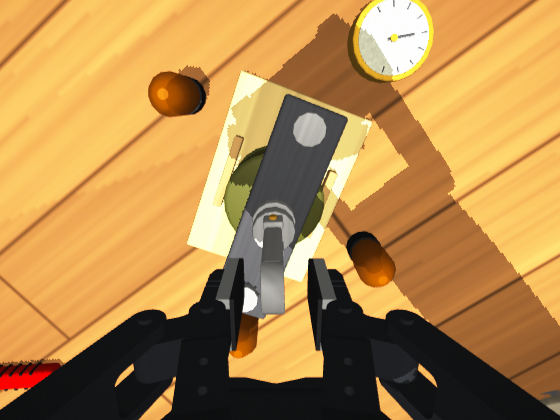

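View pics/s5.png

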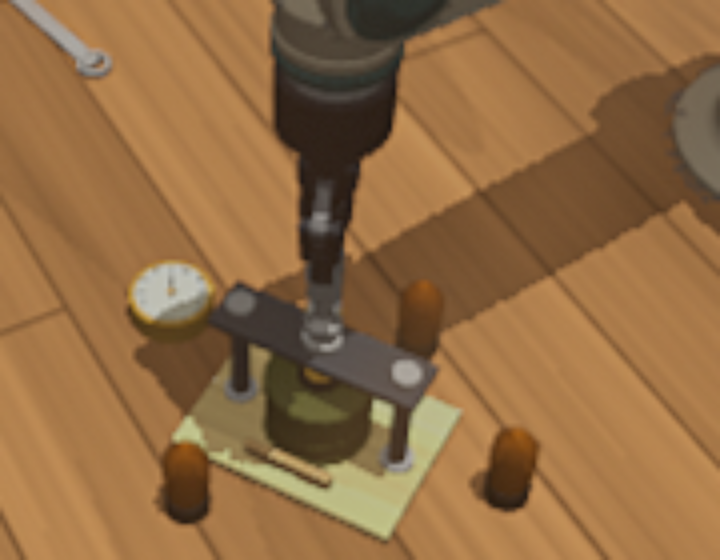

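The wrist view shows the lever free between the open jaws: lever at column 273, jaws at about 243 and 310. Now I'll feel for the fold side by pushing gently towards tool +z.

```bash
python3 -m jog '[[[0,0,0.15],[0,0,0],0.35],[[0,0,0.15],[0,0,0],0.35],[[0,0,0],[0,0,0],0.35]]'>/dev/null; python3 st.py
python3 -m jog '[[[0,0,0.08],[0,0,0],0.35]]'>/dev/null; python3 st.py
python3 -m jog '[[[0,0,0.08],[0,0,0],0.35]]'>/dev/null; python3 st.py
```

```text
yaw -126.95 tilt [-0. -0.] pos [0.5218 0.065  0.1917] T [-0.009 -0.031 -0.015] F [ 0.6 -0.6 -0.9] q6 130.0 g 0.0301 t 10.57 eff6 -0.074
yaw -126.92 tilt [0.001 0.   ] pos [0.5209 0.064  0.1918] T [ 0.39  -0.34   0.056] F [ 2.   2.6 -1. ] q6 129.9 g 0.0298 t 10.65 eff6 0.09
yaw -126.9 tilt [0.001 0.001] pos [0.5199 0.0627 0.1919] T [ 0.468 -0.391 -0.005] F [ 1.6  2.7 -0.2] q6 129.7 g 0.0301 t 10.73 eff6 0.083
```

Force is steady at about 3 N, which matches 0.18 N m over the lever arm, so the lever folds towards tool +z. I'll continue to about 25°, then lift out and push with closed fingers.

```bash
python3 -m jog '[[[0,0,0.12],[0,0,0],0.35],[[0,0,0.12],[0,0,0],0.35],[[0,0,0.1],[0,0,0],0.35]]'>/dev/null; python3 st.py
python3 -m jog '[[[0,0,-0.2],[0,0,0],0.35],[[-0.8,0,0],[0,0,0],0.35],[[-0.9,0,0],[0,0,0],0.35],[[-0.9,0,0],[0,0,0],0.35],[[-0.6,0,0],[0,0,0],0.35],[[0,0,-0.6],[0,0,0],0],[[0,0,-0.6],[0,0,0],0],[[0,0,0],[0,0,0],0]]'>/dev/null; python3 st.py
python3 -m jog '[[[0,0,0],[0,0,0],0],[[0,0,0],[0,0,0],0]]'>/dev/null; python3 st.py
python3 - <<'E'
from h import *
p,d=arm.read_camera("wrist");cv2.imwrite("pics/w6.png",p[:,:,::-1])
E
```

```text
yaw -126.91 tilt [0.001 0.   ] pos [0.5146 0.0556 0.1918] T [ 0.422 -0.581  0.015] F [ 2.9  2.7 -1.1] q6 129.0 g 0.03 t 10.98 eff6 0.056
yaw -126.87 tilt [-0.001 -0.   ] pos [0.5361 0.0848 0.2713] T [-0.006  0.009  0.081] F [ 0.4 -1.  -0.6] q6 132.0 g 0.0006 t 11.65 eff6 0.271
yaw -126.93 tilt [-0.001 -0.001] pos [0.5353 0.0832 0.2713] T [ 0.012 -0.    -0.07 ] F [0.  0.5 0.3] q6 131.9 g 0.0003 t 11.82 eff6 0.008
```

View pics/w6.png

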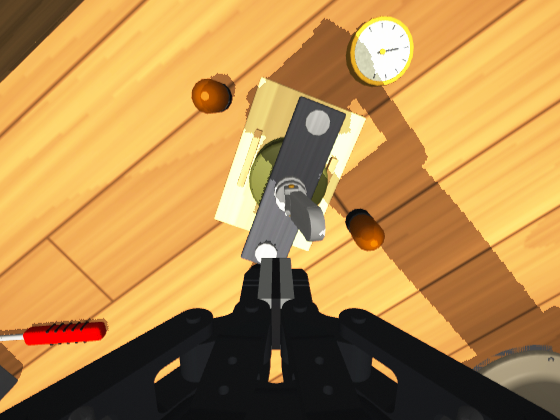

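The wrist view shows the lever leaning right towards +z, from (290,190) to (315,230), with the closed fingers on its back side. Next I'll descend behind it and push it over.

```bash
python3 -m jog '[[[0.9,0,0],[0,0,0],0],[[0.9,0,0],[0,0,0],0],[[0.9,0,0],[0,0,0],0],[[0.15,0,0],[0,0,0],0],[[0,0,0],[0,0,0],0]]'>/dev/null; python3 st.py
python3 -m jog '[[[0,0,0.3],[0,0,0],0],[[0,0,0.3],[0,0,0],0]]'>/dev/null; python3 st.py
python3 -m jog '[[[0,0,0.3],[0,0,0],0],[[0.05,0,0.3],[0,0,0],0]]'>/dev/null; python3 st.py
python3 -m jog '[[[0.1,0,0.3],[0,0,0],0],[[0.15,0,0.3],[0,0,0],0]]'>/dev/null; python3 st.py
```

```text
yaw -126.95 tilt [-0.004 -0.001] pos [0.5347 0.0831 0.1991] T [ 0.046 -0.04   0.042] F [0.  0.3 0.8] q6 131.9 g 0.0 t 12.28 eff6 -0.002
yaw -126.89 tilt [0.003 0.001] pos [0.5271 0.0715 0.2024] T [ 0.438 -0.401  0.   ] F [ 2.3  3.2 -1.1] q6 130.6 g -0.0002 t 12.45 eff6 0.218
yaw -126.91 tilt [0.003 0.001] pos [0.5179 0.0593 0.2008] T [ 0.201 -0.145  0.028] F [0.8 1.4 2.1] q6 129.4 g -0.0001 t 12.62 eff6 0.181
yaw -126.92 tilt [0.003 0.   ] pos [0.5087 0.0472 0.1938] T [ 0.576 -0.701  0.036] F [3.8 3.7 0.8] q6 128.1 g 0.0004 t 12.78 eff6 0.207
```

```bash
python3 -m jog '[[[0.2,0,0.2],[0,0,0],0],[[0.25,0,0.1],[0,0,0],0]]'>/dev/null; python3 st.py
python3 -m jog '[[[0.2,0,0],[0,0,0],0],[[0.1,0,0],[0,0,0],0]]'>/dev/null; python3 st.py
```

```text
yaw -126.98 tilt [ 0.001 -0.001] pos [0.5039 0.0406 0.1822] T [-0.037 -0.068  0.019] F [ 2.  -0.   4.7] q6 127.4 g -0.0001 t 12.95 eff6 -0.003
yaw -126.96 tilt [-0.001 -0.001] pos [0.5036 0.0411 0.1734] T [-0.054  0.021 -0.016] F [-0.8 -1.3  4. ] q6 127.5 g 0.0001 t 13.12 eff6 -0.01
```

```bash
python3 -m jog '[[[0.05,0,0],[0,0,0],0]]'>/dev/null; python3 st.py
python3 -m jog '[[[0.04,0,0],[0,0,0],0]]'>/dev/null; python3 st.py
python3 -m jog '[[[0.04,0,0],[0,0,0],0]]'>/dev/null; python3 st.py
python3 -m jog '[[[0,0,0],[0,0,0],0]]'>/dev/null; python3 st.py
```

```text
yaw -126.93 tilt [-0.001 -0.   ] pos [0.5037 0.0415 0.1722] T [-0.044  0.015  0.005] F [-0.4 -0.6  3.8] q6 127.5 g 0.0005 t 13.2 eff6 0.0
yaw -126.92 tilt [-0.001 -0.   ] pos [0.5039 0.0417 0.1716] T [-0.063  0.075  0.04 ] F [ 0.4 -0.3  4.1] q6 127.5 g -0.0006 t 13.28 eff6 0.0
yaw -126.91 tilt [-0. -0.] pos [0.5041 0.0417 0.1709] T [-0.051  0.091 -0.007] F [0.1 0.2 4.3] q6 127.5 g 0.0004 t 13.37 eff6 0.0
yaw -126.91 tilt [-0. -0.] pos [0.504  0.0418 0.1707] T [ 0.033  0.072 -0.006] F [-0.4 -0.8  3. ] q6 127.5 g 0.0002 t 13.45 eff6 0.001
```

Still folding at about 4 N. I'll go on in small steps until the stop is felt.

```bash
python3 -m jog '[[[0.04,0,0],[0,0,0],0]]'>/dev/null; python3 st.py
python3 -m jog '[[[0.04,0,0],[0,0,0],0]]'>/dev/null; python3 st.py
python3 -m jog '[[[0.02,0,0],[0,0,0],0]]'>/dev/null; python3 st.py
python3 -m jog '[[[0,0,0],[0,0,0],0]]'>/dev/null; python3 st.py
```

```text
yaw -126.91 tilt [ 0. -0.] pos [0.5042 0.0417 0.1701] T [-0.151  0.157 -0.005] F [-0.5 -0.7  3.6] q6 127.5 g -0.0 t 13.53 eff6 -0.001
yaw -126.91 tilt [ 0. -0.] pos [0.5042 0.0417 0.1691] T [-0.082  0.104 -0.049] F [-0.2 -1.   4.1] q6 127.5 g 0.0002 t 13.62 eff6 0.0
yaw -126.92 tilt [ 0. -0.] pos [0.5041 0.0417 0.1684] T [-0.102  0.058  0.001] F [ 0.8 -1.   4.3] q6 127.5 g 0.0 t 13.7 eff6 0.001
yaw -126.92 tilt [-0. -0.] pos [0.5041 0.0416 0.1683] T [-0.097  0.084  0.044] F [ 0.6 -0.9  4. ] q6 127.5 g 0.0002 t 13.78 eff6 0.002
```

```bash
python3 -m jog '[[[0.03,0,0],[0,0,0],0]]'>/dev/null; python3 st.py
python3 -m jog '[[[0.03,0,0],[0,0,0],0]]'>/dev/null; python3 st.py
python3 -m jog '[[[0.03,0,0],[0,0,0],0]]'>/dev/null; python3 st.py
python3 -m jog '[[[0.0,0,0],[0,0,0],0]]'>/dev/null; python3 st.py
python3 - <<'E'
from h import *
p,d=arm.read_camera("scene");cv2.imwrite("pics/s7.png",cv2.resize(p[170:290,230:390],None,fx=4.8,fy=4.8,interpolation=cv2.INTER_CUBIC)[:,:,::-1])
E
```

```text
yaw -126.92 tilt [ 0. -0.] pos [0.5042 0.0416 0.1678] T [-0.079  0.14  -0.044] F [-0.9 -0.9  4.1] q6 127.5 g -0.0003 t 13.87 eff6 -0.0
yaw -126.92 tilt [ 0. -0.] pos [0.5042 0.0416 0.167 ] T [-0.127  0.054 -0.02 ] F [-0.9 -0.9  3.1] q6 127.5 g 0.0001 t 13.95 eff6 0.001
yaw -126.92 tilt [ 0. -0.] pos [0.5041 0.0416 0.1662] T [-0.148  0.118  0.034] F [-0.3 -1.6  4.1] q6 127.5 g 0.0001 t 14.03 eff6 0.001
yaw -126.93 tilt [-0. -0.] pos [0.5041 0.0416 0.166 ] T [-0.183  0.033  0.044] F [-0.3 -1.1  3.5] q6 127.5 g 0.0001 t 14.12 eff6 0.002
```

View pics/s7.png

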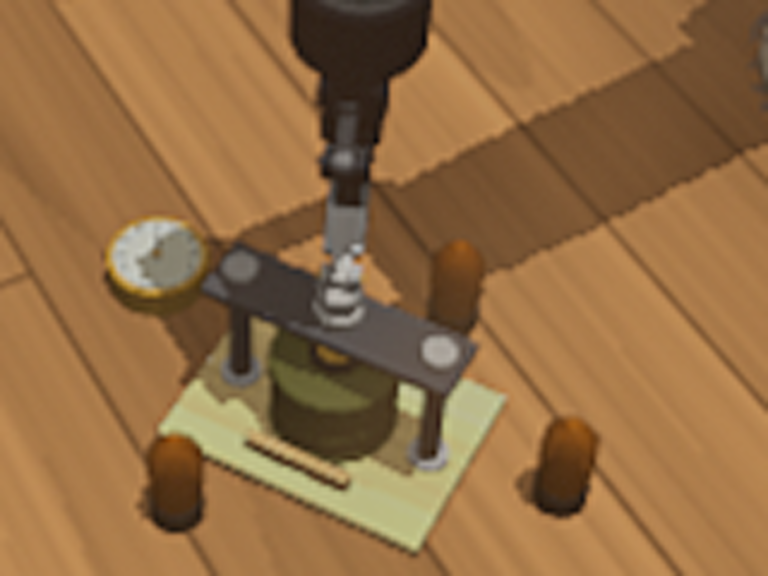

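The scene view shows the fingers on the lever behind the head at (345,230), with the lever almost down and no stop felt yet. I'll continue.

```bash
python3 -m jog '[[[0.03,0,0],[0,0,0],0]]'>/dev/null; python3 st.py
python3 -m jog '[[[0.03,0,0],[0,0,0],0]]'>/dev/null; python3 st.py
python3 -m jog '[[[0.03,0,0],[0,0,0],0]]'>/dev/null; python3 st.py
python3 -m jog '[[[0.03,0,0],[0,0,0],0]]'>/dev/null; python3 st.py
python3 -m jog '[[[0,0,0],[0,0,0],0]]'>/dev/null; python3 st.py
```

```text
yaw -126.92 tilt [ 0. -0.] pos [0.5042 0.0416 0.1655] T [-0.211  0.103 -0.019] F [-1.1 -0.8  4.3] q6 127.5 g -0.0002 t 14.25 eff6 -0.0
yaw -126.92 tilt [ 0. -0.] pos [0.5041 0.0416 0.1647] T [-0.134  0.132  0.045] F [-0.4 -0.3  4. ] q6 127.5 g 0.0001 t 14.33 eff6 0.0
yaw -126.92 tilt [ 0. -0.] pos [0.5041 0.0416 0.1639] T [-0.21   0.092 -0.045] F [-0.6 -1.3  4.1] q6 127.5 g 0.0003 t 14.42 eff6 0.001
yaw -126.92 tilt [ 0. -0.] pos [0.5041 0.0416 0.1632] T [-0.202  0.133 -0.022] F [-0.5 -0.6  3.5] q6 127.5 g -0.0004 t 14.5 eff6 0.001
yaw -126.92 tilt [-0. -0.] pos [0.504  0.0416 0.163 ] T [-0.22   0.026  0.032] F [-1.1 -1.6  4.1] q6 127.5 g 0.0001 t 14.58 eff6 0.002
```

Run:
```python
from h import *
p,d=arm.read_camera("wrist");cv2.imwrite("pics/w8.png",p[:,:,::-1]);np.savez("w8.npz",p=p,d=d)
```

```text
(no output)
```

View pics/w8.png

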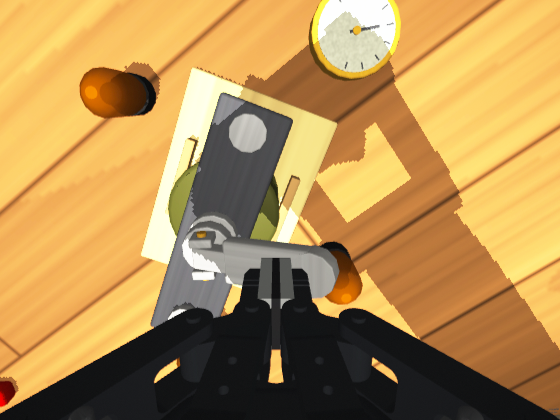

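The lever appears nearly flat, running from (215,240) to (325,265) under the fingertips. I'll check its slope with depth.

Run:
```python
from h import *
s=arm.get_state();d=np.load("w8.npz")["d"];c=arm.calibration("wrist");K=c["intrinsics"];H=c["hand_eye"]
def W(u,v):
    z=d[v,u];P=H@np.array([(u-K[0,2])/K[0,0]*z,(v-K[1,2])/K[1,1]*z,z,1]);return P[:3],s["orientation"]@P[:3]+s["eef_pos"]
for u in range(205,345,8):
    for v in (248,256) if u<260 else ((248,252) if u<300 else (255,270)):
        t,w=W(u,v);print(u,v,"tool",t.round(4),"w",w.round(4))
```

```text
205 248 tool [ 0.0169  0.0065 -0.0352] w [0.5304 0.0659 0.1461]
205 256 tool [ 0.0161  0.0024 -0.0353] w [0.5272 0.0684 0.147 ]
213 248 tool [ 0.0182  0.0059 -0.0314] w [0.5276 0.0632 0.1448]
213 256 tool [ 0.0149  0.0029 -0.031 ] w [0.525  0.0646 0.1481]
221 248 tool [ 0.018   0.006  -0.0272] w [0.5252 0.0598 0.145 ]
221 256 tool [ 0.0128  0.0039 -0.0265] w [0.5231 0.0605 0.1502]
229 248 tool [ 0.0115  0.0089 -0.0221] w [0.5244 0.054  0.1515]
229 256 tool [ 0.0108  0.0049 -0.0222] w [0.5212 0.0564 0.1522]
237 248 tool [ 0.0108  0.0092 -0.018 ] w [0.5222 0.0505 0.1522]
237 256 tool [ 0.0095  0.0054 -0.018 ] w [0.5192 0.0528 0.1535]
245 248 tool [ 0.0075  0.0106 -0.0138] w [0.5208 0.0463 0.1555]
245 256 tool [ 0.0081  0.0061 -0.0139] w [0.5173 0.0491 0.155 ]
253 248 tool [ 0.006   0.0113 -0.0098] w [0.519  0.0427 0.157 ]
253 256 tool [ 0.007   0.0066 -0.0099] w [0.5153 0.0456 0.1561]
261 248 tool [ 0.0057  0.0114 -0.0059] w [0.5167 0.0395 0.1573]
261 252 tool [ 0.0052  0.0096 -0.0059] w [0.5153 0.0406 0.1579]
269 248 tool [ 0.005   0.0117 -0.0021] w [0.5147 0.0363 0.158 ]
269 252 tool
[... 488 characters left out ...]
 270 tool [-0.0089  0.0074  0.0122] w [0.5026 0.0275 0.172 ]
309 255 tool [-0.0044  0.0125  0.016 ] w [0.5044 0.0214 0.1674]
309 270 tool [-0.0035  0.0045  0.0163] w [0.4979 0.0259 0.1665]
317 255 tool [-0.005   0.0127  0.0195] w [0.5025 0.0184 0.168 ]
317 270 tool [-0.005   0.0053  0.0197] w [0.4964 0.0227 0.1681]
325 255 tool [-0.0016  0.0112  0.0236] w [0.4988 0.0161 0.1646]
325 270 tool [-0.0058  0.0058  0.0232] w [0.4947 0.0196 0.1689]
333 255 tool [ 0.1326 -0.0517  0.0523] w [0.4312 0.0309 0.0304]
333 270 tool [-0.0061  0.0059  0.0268] w [0.4927 0.0167 0.1692]
341 255 tool [ 0.1316 -0.0512  0.0593] w [0.4275 0.025  0.0315]
341 270 tool [ 0.1037 -0.0515  0.0541] w [0.4304 0.0293 0.0594]
```

Run:
```python
from h import *
s=arm.get_state();d=np.load("w8.npz")["d"];p=np.load("w8.npz")["p"];c=arm.calibration("wrist");K=c["intrinsics"];H=c["hand_eye"]
def W(u,v):
    z=d[v,u];P=H@np.array([(u-K[0,2])/K[0,0]*z,(v-K[1,2])/K[1,1]*z,z,1]);return P[:3],s["orientation"]@P[:3]+s["eef_pos"]
for u in (268,275,284,250,300,310):
    for v in range(244,310,6):
        t,w=W(u,v);print(u,v,"tool",t.round(4),p[v,u])
cv2.imwrite("pics/w8z.png",cv2.resize(p[200:340,180:360],None,fx=4.2,fy=4.2,interpolation=cv2.INTER_CUBIC)[:,:,::-1])
```

```text
268 244 tool [ 0.0072  0.0128 -0.0026] [90 89 85]
268 250 tool [ 0.0032  0.0115 -0.0025] [161 159 152]
268 256 tool [ 0.0034  0.0083 -0.0026] [165 162 156]
268 262 tool [-0.0092  0.0114 -0.0023] [85 87 83]
268 268 tool [-0.0133  0.0106 -0.0022] [87 87 84]
268 274 tool [-0.0194  0.0111 -0.0021] [85 87 83]
268 280 tool [-0.0241  0.011  -0.002 ] [86 87 84]
268 286 tool [-0.0294  0.0114 -0.0019] [86 88 84]
268 292 tool [-0.0338  0.0115 -0.0018] [86 87 83]
268 298 tool [-0.0374  0.0112 -0.0017] [121 121 117]
268 304 tool [-0.0429  0.0123 -0.0016] [52 54 53]
275 244 tool [0.0079 0.0125 0.0007] [86 85 82]
275 250 tool [0.0039 0.0112 0.0007] [156 154 147]
275 256 tool [0.0019 0.009  0.0007] [166 163 158]
275 262 tool [-0.0078  0.0107  0.0007] [18 17 17]
275 268 tool [-0.0149  0.0115  0.0008] [17 17 17]
275 274 tool [-0.02    0.0114  0.0008] [16 16 17]
275 280 tool [-0.0244  0.0111  0.0008] [17 18 18]
275 286 tool [-0.0289  0.0111  0.0008] [16 16 17]
275 292 tool [-0.0333  0.0111  0.0008] [18 18 19]
275 298 tool [-0.0371  0.011   0.0008] [26 26 27]
275 304 tool [-0.0374  0.0087  0.0008] [42 4
[... 1547 characters left out ...]
0265  0.0071  0.0105] [19 21 22]
300 298 tool [-0.0312  0.0073  0.0102] [20 20 20]
300 304 tool [-0.0453  0.0139  0.0091] [20 20 22]
310 244 tool [ 0.1633 -0.0543  0.0349] [254 217 116]
310 250 tool [0.0002 0.0128 0.0169] [89 88 84]
310 256 tool [-0.0035  0.0115  0.0165] [166 164 158]
310 262 tool [-0.0041  0.0089  0.0166] [165 163 156]
310 268 tool [-0.0046  0.0061  0.0166] [165 163 156]
310 274 tool [-0.0036  0.0025  0.0168] [165 162 156]
310 280 tool [-0.0038 -0.0004  0.0169] [164 162 155]
310 286 tool [-0.0039 -0.0035  0.017 ] [164 162 156]
310 292 tool [-0.0264  0.007   0.0144] [53 54 53]
310 298 tool [-0.0311  0.0072  0.014 ] [20 21 21]
310 304 tool [-0.0428  0.0122  0.0127] [19 20 21]
```

View pics/w8z.png

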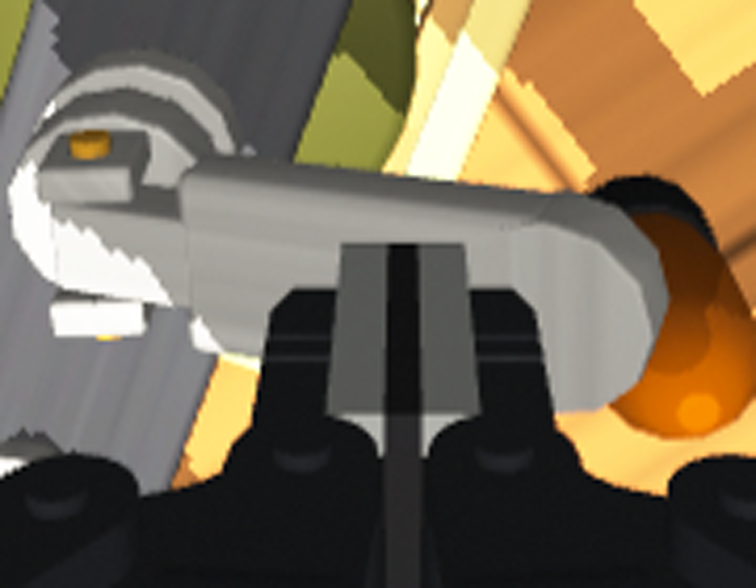

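The wrist depth shows the lever still sloping about 20°. The head cheek top reads 0.1465 m, which is exactly as expected, so the depth is sound. The shut fingertips lie near the TCP, so I have about 20 mm further to go down.

```bash
python3 -m jog '[[[0.1,0,0],[0,0,0],0],[[0.1,0,0],[0,0,0],0]]'>/dev/null; python3 st.py
python3 -m jog '[[[0.1,0,0],[0,0,0],0],[[0.1,0,0],[0,0,0],0]]'>/dev/null; python3 st.py
python3 -m jog '[[[0.1,0,0],[0,0,0],0]]'>/dev/null; python3 st.py
python3 -m jog '[[[0.06,0,0],[0,0,0],0]]'>/dev/null; python3 st.py
python3 -m jog '[[[0.04,0,0],[0,0,0],0]]'>/dev/null; python3 st.py
```

```text
yaw -126.92 tilt [ 0. -0.] pos [0.5042 0.0416 0.1583] T [-0.233  0.185 -0.016] F [-0.4 -1.9  4.8] q6 127.5 g -0.0002 t 14.8 eff6 0.0
yaw -126.93 tilt [-0.    -0.001] pos [0.5041 0.0414 0.1531] T [-0.407  0.281  0.019] F [-1.5 -1.7  4.9] q6 127.5 g -0.0001 t 14.97 eff6 -0.0
yaw -126.93 tilt [-0.    -0.001] pos [0.504  0.0414 0.1506] T [-0.423  0.289 -0.007] F [-1.9 -2.4  4.8] q6 127.5 g 0.0001 t 15.05 eff6 -0.0
yaw -126.93 tilt [-0.001 -0.001] pos [0.5039 0.0414 0.1488] T [-0.438  0.209 -0.037] F [-1.3 -2.7  5. ] q6 127.5 g 0.0003 t 15.13 eff6 0.002
yaw -126.93 tilt [-0.001 -0.001] pos [0.5039 0.0414 0.1479] T [-0.482  0.301 -0.053] F [-1.7 -3.2  5.1] q6 127.5 g 0.0001 t 15.22 eff6 0.001
```

```bash
python3 -m jog '[[[0.06,0,0],[0,0,0],0]]'>/dev/null; python3 st.py
python3 -m jog '[[[0.06,0,0],[0,0,0],0]]'>/dev/null; python3 st.py
python3 -m jog '[[[0.04,0,0],[0,0,0],0]]'>/dev/null; python3 st.py
python3 -m jog '[[[0.04,0,0],[0,0,0],0]]'>/dev/null; python3 st.py
python3 -m jog '[[[0.0,0,0],[0,0,0],0]]'>/dev/null; python3 st.py
```

```text
yaw -126.93 tilt [-0. -0.] pos [0.504  0.0415 0.1466] T [-0.507  0.37   0.034] F [-2.7 -3.3  5.1] q6 127.5 g 0.0002 t 15.3 eff6 -0.0
yaw -126.93 tilt [ 0.    -0.001] pos [0.5041 0.0414 0.1454] T [-0.923  0.885  0.076] F [-5.2 -5.1 15.8] q6 127.5 g 0.0 t 15.38 eff6 0.002
yaw -126.93 tilt [ 0.001 -0.001] pos [0.5043 0.0413 0.1454] T [-0.798  1.168  0.021] F [-6.5 -4.2 15.6] q6 127.5 g -0.0003 t 15.47 eff6 0.013
yaw -126.93 tilt [ 0.002 -0.001] pos [0.5044 0.0412 0.1453] T [-0.871  1.554  0.023] F [-8.7 -5.4 20.3] q6 127.5 g 0.0001 t 15.55 eff6 0.019
yaw -126.94 tilt [ 0.002 -0.001] pos [0.5044 0.0412 0.1453] T [-0.793  1.304  0.035] F [-7.5 -4.7 15.5] q6 127.5 g -0.0001 t 15.63 eff6 0.016
```

```bash
cat > lv.py <<'E'
from h import *
import sys
s=arm.get_state();p,d=arm.read_camera("wrist");c=arm.calibration("wrist");K=c["intrinsics"];H=c["hand_eye"]
cv2.imwrite(sys.argv[1],p[:,:,::-1])
v,u=np.nonzero(d>0);z=d[v,u];P=(np.c_[(u-K[0,2])/K[0,0]*z,(v-K[1,2])/K[1,1]*z,z,np.ones_like(z)]@H.T)[:,:3]
W=P@s["orientation"].T+s["eef_pos"]
a=np.array([.5266,.072]);th=np.radians(-126.9);x=np.array([np.cos(th),np.sin(th)]);y=np.array([-x[1],x[0]])
L=np.c_[(W[:,:2]-a)@x,(W[:,:2]-a)@y,W[:,2]]
for k in np.arange(.0,.085,.006):
    m=(abs(L[:,0]-k)<.003)&(abs(L[:,1])<.011)&(L[:,2]>.12)&(L[:,2]<.185)
    if m.sum():print(k.round(3),m.sum(),np.percentile(L[m,2],[10,50,90]).round(4))
E
python3 lv.py pics/w9.png
```

```text
0.0 540 [0.1445 0.1456 0.1467]
0.006 656 [0.1334 0.1449 0.1463]
0.012 496 [0.1296 0.1446 0.1458]
0.018 523 [0.1445 0.1452 0.1459]
0.024 432 [0.1446 0.1455 0.1706]
0.03 505 [0.1451 0.1605 0.1737]
0.036 286 [0.1459 0.1826 0.1835]
0.042 281 [0.1459 0.1826 0.1835]
0.048 528 [0.1449 0.161  0.1739]
0.054 432 [0.1446 0.1454 0.1698]
0.06 488 [0.1445 0.1452 0.1459]
0.066 470 [0.1442 0.1451 0.1458]
0.072 129 [0.1434 0.1449 0.1457]
```

View pics/w9.png

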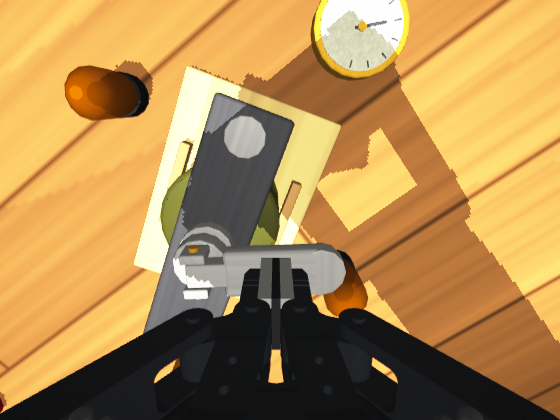

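The stop was felt at 15–20 N, and the lever's top is level at 0.145 m along its whole length. I'll lift away and check.

```bash
python3 -m jog '[[[-0.1,0,0],[0,0,0],0],[[-0.5,0,0],[0,0,0],0],[[-0.9,0,0],[0,0,0],0],[[-0.9,0,0],[0,0,0],0],[[-0.9,0,0],[0,0,0],0],[[-0.9,0,0],[0,0,0],0],[[-0.9,0,0],[0,0,0],0],[[-0.9,0,0],[0,0,0],0]]'>/dev/null
python3 -m jog '[[[0,0,0],[0,0,0],0],[[0,0,0],[0,0,0],0],[[0,0,0],[0,0,0],0],[[0,0,0],[0,0,0],0]]'>/dev/null;python3 st.py
python3 lv.py pics/w10.png
python3 - <<'E'
from h import *
p,d=arm.read_camera("scene");cv2.imwrite("pics/s10.png",cv2.resize(p[150:290,220:400],None,fx=4,fy=4)[:,:,::-1])
a=np.load("scene0.npz")["p"];
h=lambda q:[tuple(np.round(c,1)) for (_,_,_,_,A),c in zip(*[cv2.connectedComponentsWithStats(cv2.inRange(cv2.cvtColor(q,cv2.COLOR_RGB2HSV),(3,180,50),(14,255,190))[190:290,235:365])[i] for i in(2,3)]) if A>50]
print(h(a),h(p))
E
```

```text
yaw -126.91 tilt [-0.003  0.   ] pos [0.5037 0.0418 0.2913] T [-0.022  0.    -0.008] F [ 0.3  0.5 -0.4] q6 127.5 g 0.0001 t 16.68 eff6 -0.0
0.0 164 [0.1442 0.1456 0.1469]
0.006 189 [0.1333 0.1453 0.1467]
0.012 134 [0.1314 0.1451 0.1459]
0.018 156 [0.1446 0.1455 0.1463]
0.024 160 [0.1444 0.1453 0.1464]
0.03 168 [0.1444 0.1454 0.1462]
0.036 164 [0.1445 0.1454 0.1462]
0.042 160 [0.1446 0.1453 0.1462]
0.048 143 [0.1446 0.1455 0.1462]
0.054 157 [0.1445 0.1453 0.1461]
0.06 159 [0.1447 0.1454 0.1462]
0.066 145 [0.1444 0.1454 0.1462]
0.072 37 [0.1444 0.1454 0.1463]
[(np.float64(64.2), np.float64(49.1)), (np.float64(112.8), np.float64(75.4)), (np.float64(31.1), np.float64(78.0))] [(np.float64(64.3), np.float64(49.1)), (np.float64(113.0), np.float64(75.3)), (np.float64(31.2), np.float64(79.1))]
```

View pics/w10.png

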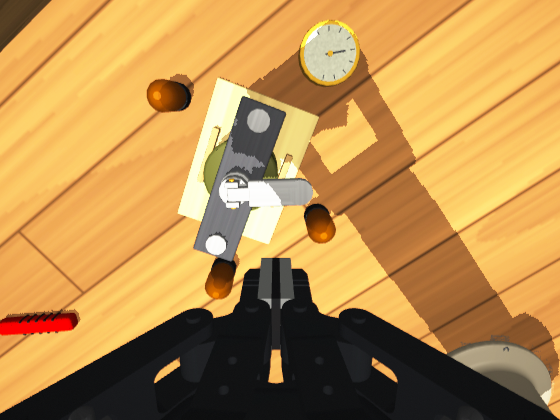

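View pics/s10.png

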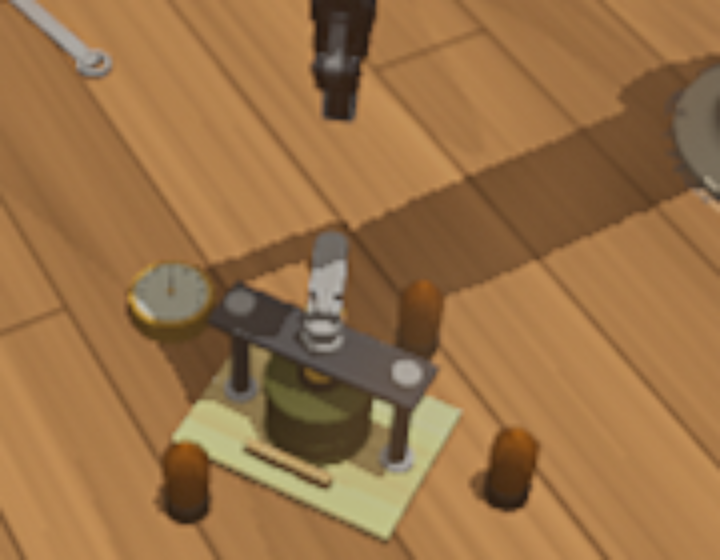

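Both views show the lever flat (wrist (230,190) to (310,190)) and the gripper clear. The tubes and hygrometer are in place. Handing in.

```bash
python3 -c "
from rig import arm
print(arm.hand_in())"
```

```text
the job is handed in; nothing more can be done
None
```

The canister is clamped: I screwed the bolt down by its upright lever until it was snug, folded the lever flat, let go and handed in at about 17 s.

- **Tightness:** The pad was felt at a gripper yaw of about -94.4°, and I turned 32.5° (0.57 rad) past it. The angle implies about 62 N. The torque rise of 0.31–0.35 N m implies about 77–87 N. The two estimates disagree, but both lie between the loose and crush limits (45 and 100 N) and they bracket the 70 N target.
- **Lever:** It folded at a steady 3–5 N until it met its stop, where I pressed to about 20 N at most. After I let go, depth showed its top level at 0.145 m along its whole length.
- **Fingertips:** When shut they lie close to the TCP, not 25 mm ahead as the notes say. I lowered the fingers further to suit when folding.
- **Surroundings:** The three tubes are within about a pixel of where they started in the scene view. The hygrometer looked undisturbed by eye; the probe and spanner I did not measure. The gripper was about 145 mm above the lever and touching nothing.

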